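# Hold the power-section cover open for the technician

## Task

The technician across the bench needs both hands for the test probes, so slide the red catch of the rack unit fully sideways to free the steel cover over its power board, then lift the cover by its black handle until it stands 60 degrees open from closed. It falls shut by itself, so never let it drop, and finish while still holding it steady at 60 degrees by the handle: do not let go. Leave the capacitor and the screw dish on the unit, and the meter and the screwdriver beside it, where they are.

Things in the scene. Friction and masses are not known exactly. Their poses are not given: they have to be found in the camera images.
- unit: Fixed 19-inch rack power unit, top off: a steel tray 290 mm deep (x), 430 wide (y), 88 high; dark front panel 482 mm wide on its +x side, away from the robot. Origin: centre of its underside, on the bench; +x points from the cover's hinge to the catch and front panel, +y left, z up. A closed deck 88 mm high fills y -215 to -37 mm; the amber power board lies under the cover, left of it.
- cover (a joint): Angle of the hinged steel cover, rad: 0 closed and level, 1.047 = 60 degrees, stop 1.75. Plate 3 mm, 180 (unit x) x 246 mm (unit y), 0.3 to 0.65 kg. It hinges along unit y on its edge nearest the robot; the free edge (to unit +x) rises; its weight closes it from any angle below about 75 degrees. Closed top face: 92 mm above the bench. An ear on the free edge is locked under the catch.
- cover_hinge (a point): Point on the hinge axis of the cover, level with the middle of the handle along unit y, 88.5 mm above the bench. It does not move. Its own axes turn with the cover (y along the hinge).
- cover_handle (a point): Black U-shaped pull handle on the cover: round bar 10 mm thick along unit y, 100 mm between its two posts. Origin: middle of the bar, 150 mm from the hinge axis along the cover and 39 mm square out of it (36 mm over its top face; 127.5 mm above the bench when closed), 30 mm from the free edge. Axes turn with the cover: y along the bar, z square out of the cover.
- catch (a joint): Travel of the slide catch in m along unit -y (to the right as seen from the robot): 0 = locked, its steel tongue over the cover's ear; from 0.020 the tongue is clear and the cover free; end stop 0.028. It moves with about 2 N and stays where it is left.
- catch_stud (a point): Centre of the catch's red square upright thumb stud, 14 x 14 mm, 26 mm tall: centre 111.5 mm, top 124.5 mm above the bench, on a flat steel slide whose top is 98.5 mm above the bench. It is 70 mm beyond the handle bar along unit x and (locked) 60 mm right of the handle's middle. At least 25 mm clear all round.
- capacitor_center (a point): Centre of a loose black electrolytic capacitor, 35 mm across, 50 mm tall, standing on the unit's deck to the right of the cover. Not to be moved.
- dish_center (a point): Centre of a loose round steel dish with screws, 72 mm across, 18 mm high, on the unit's deck to the right of the cover. Not to be moved.
- meter_center (a point): Centre of a loose yellow multimeter, 165 x 80 x 36 mm, lying on the bench to the left of the unit. Not to be moved.
- screwdriver_grip (a point): Handle of a loose screwdriver with an orange handle, lying on the bench to the right of the unit. Not to be moved.

How it is judged:
By the outcome, as a careful person would: the job done as asked, in the order asked, and still so for the second after the job is handed in, while the arm keeps its last pose, push and grip.
It also fails if it takes over 51 s, if anything falls off the work surface, if the arm or the gripper's body presses on something with over 40 N, if the wrist force passes 120 N, or if a joint passes its speed limit or range.

## Robot

A 6-joint arm with a two-finger parallel gripper is mounted at the origin on the work surface. World frame = base frame: x ahead of the robot, y to its left, z up, the work surface at z = 0. Lengths are in m, angles in rad, forces in N, time in s.
With the tool pointing down it reaches from about 0.3 to 0.775 m from the base axis. Payload 14.6 kg.
Tool frame: the origin (TCP) lies between the finger pads; the fingertips stand 8 mm ahead of it and the grasp point (between the pads) lies 11 mm behind it (ctrl.tip_reach is the distance from the TCP to the fingertips, in m); y points along the fingers, z is the direction in which the jaws open and shut, and the axes are right-handed (so a half turn about y gives the same grasp; the last joint's range is limited). The gripper opens to 94 mm and grips with 3 to 60 N. Pads are 16 mm wide; open, the fingers measure 119 mm over their backs; the gripper's body (75 mm by 177 mm) begins 78 mm behind the grasp point.
Start: joints at [1.276, 0.3, 1.521, -0, 1.321, -0.067], TCP at [0.124, 0.536, 0.213] pointing down, gripper open.
Joint ranges: [-3.03, 3.03], [-0.79, 2.21], [0.23, 2.52], [-1.04, 4.18], [0, 3.07], [-2.55, 2.55]. Speed limits (rad/s): [2.22, 2.22, 2.57, 3.14, 3.14, 3.14].

## Interface

Orientations are given as [roll, pitch, yaw] about the fixed x, y, z axes, in that order (R = Rz(yaw) Ry(pitch) Rx(roll)).
In Python, from station import ctrl gives the robot as it stands.
- The arm moves only by the tool play_rows, never from a script. Its arguments are lists of equal length, an entry for each row: "twist": the turn, a rotation vector about the world's x, y, z as a fraction of full scale, a list of three; "travel": the shift along the world's x, y, z as a fraction of full scale, a list of three; "grip": the gripper's target within -1 to 1 (shut at 1, half-way at 0, fully open at -1). A call has 1 to 12 rows; each row shifts and turns the commanded pose from where the row before left it; what a row does not reach is not made up. Full scale, the value 1, is 5 cm for a shift and 90 degrees for a turn. A row lasts 1/10 s, in which the tool goes at most 50 mm and 8.59 degrees, less where a joint would pass 70% of its speed; a pose out of reach is approached as far as the arm can. A call with a number of a shift or a turn outside -1 to 1 is refused whole. A call with a gripper value outside its range is refused whole. The fingers move at their own pace and stop on an object; "force" is the grip in N (left out, the last holds). Time passes only in rows, so rows that do not move let the fingers close. It gives the time, the measured TCP pose, the force and the opening at its end, in the units of the state.
- ctrl.get_obs(): the state, without advancing time (a new reading comes with each control period).
- ctrl.camera(name): name is "side" or "top"; returns a dict with "img" (400x640x3 uint8, red, green, blue), "vfov" (degrees; the focal length in pixels is half the picture's height over the tangent of half this angle, whatever the lens; pixels are square), "cx", "cy" (the principal point, pixels), "k1" (the pictures are not rectified: a ray, as slopes to the right and down, at radius r is drawn at 1 + k1 r^2 times it, then the intrinsics apply), "rvec" (rotation vector, rad) and "tvec" (3), from world to camera coordinates, as OpenCV has them. Camera axes: x right, y down, z forward; pixel columns grow to the right and rows downward; lengths in m; the calibration is good to about 2 mm. A picture is of the moment at which its call begins. There is no depth.
- ctrl.hand_in(): hands the job in, once; it reports no verdict.
Trained networks look in a picture, given as the dict that the camera call returned (one of the last four; its "shot" number tells which), for a name from the list of things; names that differ only in an ending like _2 or _b are one class to them, and where a whole thing is asked for, a point or a joint stands for the part that bears it (a point fixed in the world has none). Each returns a list of dicts, best first, with "confidence" (0 to 1); they miss things now and then, are a little off and sometimes report something else, mostly with a low value. They report only what shows in the picture. A call takes as long as a camera call.
- ctrl.boxes_of(name, picture): "point" ([column, row] in pixels, amid what is visible of it).
- ctrl.trace(name, picture): "pixels" (400x640 bool, what is visible of it) and "point" ([column, row] in pixels, amid what is visible of it).
The state is a dict: "time_s": time; "qpos": joint angles; "joint_vel": joint speeds; "tau": joint torques, N m; "ee_pos": TCP position; "eef_rot": TCP orientation; "force": force on the tool from outside, world axes, zero at the start; "moment": the same for the moment, N m; "grip_width": finger opening in m.
Only numpy, scipy, OpenCV 4.12 (cv2) and the standard library are available. Lean on these libraries where they do the work, as an engineer would, in place of code of your own. Each camera call takes 0.05 s, during which the arm holds its last target.

## Working session

There is one attempt and no reset: what is moved stays moved. The work goes in short steps, Python scripts to look and compute and a tool call to move; the robot and the scene stay as the last step left them, time stands still between calls to the robot, and variables do not carry over. Pictures are saved under pics/ and viewed, and the job is handed in when it is done.

Besides the shell and the picture viewer there is one more tool, called after "Request:" as name(argument=value, ...) on one line, values as JSON. play_rows: Moves the arm, as the interface text tells. Its arguments: {"type":"object","properties":{"twist":{"type":"array"},"travel":{"type":"array"},"grip":{"type":"array"},"force":{"type":"number"}},"required":["twist","travel","grip"]}

```bash
mkdir -p pics; ls
cat > h.py <<'E'
import numpy as np, cv2, json
from station import ctrl
def save(p,n): cv2.imwrite(f'pics/{n}.png',p['img'][:,:,::-1])
def K(p):
    f=p['img'].shape[0]/2/np.tan(np.radians(p['vfov'])/2)
    return np.array([[f,0,p['cx']],[0,f,p['cy']],[0,0,1.]]),np.array([p['k1'],0,0,0,0.])
def ray(p,uv):
    k,d=K(p); u=np.array(uv,float)
    t=(u-[p['cx'],p['cy']])/k[0,0]; s=t.copy()
    for _ in range(50): s=t/(1+p['k1']*(s@s))
    R=cv2.Rodrigues(np.array(p['rvec'],float))[0]; T=np.array(p['tvec'],float)
    v=R.T@np.array([s[0],s[1],1]); return -R.T@T, v/np.linalg.norm(v)
def proj(p,X):
    k,d=K(p); return cv2.projectPoints(np.array(X,float).reshape(-1,3),np.array(p['rvec'],float),np.array(p['tvec'],float),k,d)[0].reshape(-1,2)
def tri(l):
    A=0;b=0
    for p,uv in l:
        c,v=ray(p,uv);M=np.eye(3)-np.outer(v,v);A=A+M;b=b+M@c
    X=np.linalg.solve(A,b); return X,[float(np.linalg.norm((np.eye(3)-np.outer(v,v))@(X-c))) for c,v in [ray(*q) for q in l]]
def atz(p,uv,z):
    c,v=ray(p,uv); return c+v*(z-c[2])/v[2]
E
python3 - <<'E'
from h import *
a=ctrl.camera('side');b=ctrl.camera('top');save(a,'s1');save(b,'t1')
for n in ['cover_handle','catch_stud','capacitor_center','dish_center','meter_center','screwdriver_grip','cover','unit','catch']:
    r=[ctrl.boxes_of(n,p) for p in (a,b)]
    print(n,[[(np.round(x['point'],1).tolist(),round(x['confidence'],2)) for x in q[:3]] for q in r])
    if r[0] and r[1]: print('   ',tri([(a,r[0][0]['point']),(b,r[1][0]['point'])]))
o=ctrl.get_obs();print(o)
E
```

```text
pics
cover_handle [[([317.7, 195.7], 0.96)], [([305.7, 200.6], 0.63)]]
    (array([0.54078942, 0.03967828, 0.06037275]), [0.0008688128555890506, 0.0008688128555887954])
catch_stud [[([322.3, 194.1], 0.74), ([370.1, 197.5], 0.47)], [([332.3, 162.3], 0.53)]]
    (array([ 0.58408288, -0.02883986,  0.14079247]), [0.052023253570330656, 0.05202325357033086])
capacitor_center [[([312.1, 262.0], 0.56)], [([395.9, 229.0], 0.64)]]
    (array([ 0.45649486, -0.20714072,  0.11606203]), [0.0008847547167643855, 0.0008847547167644258])
dish_center [[([371.7, 252.2], 0.61)], [([393.5, 177.9], 0.71), ([309.6, 200.9], 0.22)]]
    (array([ 0.60031169, -0.20705643,  0.09801934]), [0.0006907868427662664, 0.0006907868427662625])
meter_center [[([312.2, 151.0], 0.57)], [([225.7, 188.2], 0.61)]]
    (array([0.58539292, 0.27479598, 0.0292246 ]), [0.0032209872120622447, 0.003220987212062014])
screwdriver_grip [[([339.5, 351.4], 0.88)], [([437.0, 232.7], 0.59)]]
    (array([ 0.46219888, -0.35984169, -0.0110032 ]), [0.012251166705257246, 0.012251166705257171])
cover [[([319.1, 192.3], 0.66)], []]
unit [[([332.5, 236.7], 0.65)], [([337.4, 201.5], 0.96)]]
    (array([ 0.55096299, -0.05623436, -0.01241084]), [0.004679415141897527, 0.004679415141897508])
catch [[], [([334.0, 164.8], 0.43)]]
{'time_s': 1.0, 'qpos': array([ 1.27640400e+00,  2.99883390e-01,  1.52099302e+00, -5.69072171e-05,
        1.32066310e+00, -6.66320617e-02]), 'joint_vel': array([ 0.00027231, -0.00102553, -0.0023085 ,  0.00042102, -0.00075711,
       -0.00120431]), 'tau': array([ 1.03590326e-03, -5.31658030e+01, -3.52919340e+01,  7.08846934e-02,
        2.12515000e-02, -3.05708909e-05]), 'ee_pos': array([0.12422266, 0.53578999, 0.21345765]), 'eef_rot': array([-1.57074697e+00, -5.85530617e-05, -2.27746180e-01]), 'force': array([ 0.74816577,  0.28502058, -1.02974798]), 'moment': array([ 0.00216437, -0.04552152,  0.00827421]), 'grip_width': 0.09410220785640643}
```

Run:
```python
import cv2
a=cv2.imread('pics/s1.png');b=cv2.imread('pics/t1.png')
cv2.imwrite('pics/s1c.png',cv2.resize(a[120:320,220:460],None,fx=3.3,fy=3,interpolation=cv2.INTER_CUBIC)[:600,:800])
cv2.imwrite('pics/t1c.png',cv2.resize(b[120:280,200:460],None,fx=3,fy=3,interpolation=cv2.INTER_CUBIC))
```

```text
(no output)
```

View pics/s1.png

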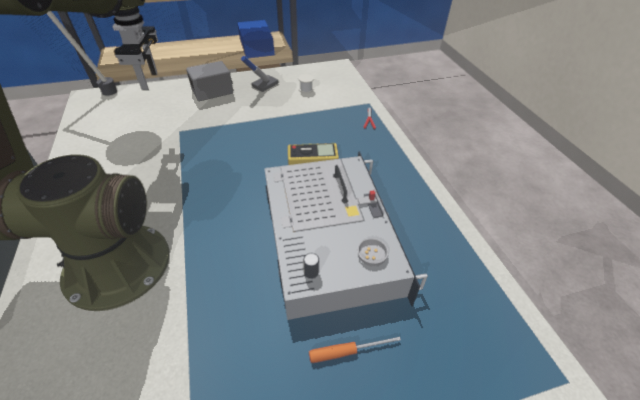

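View pics/s1c.png

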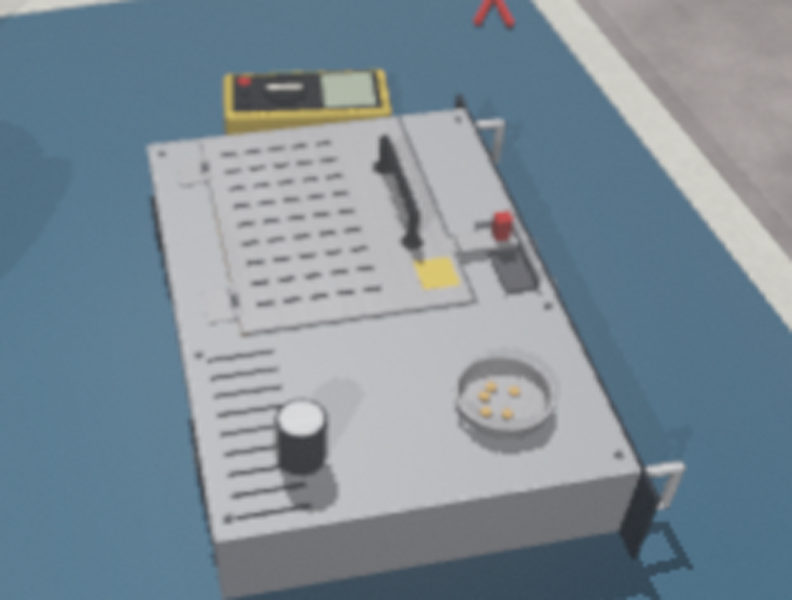

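View pics/t1c.png

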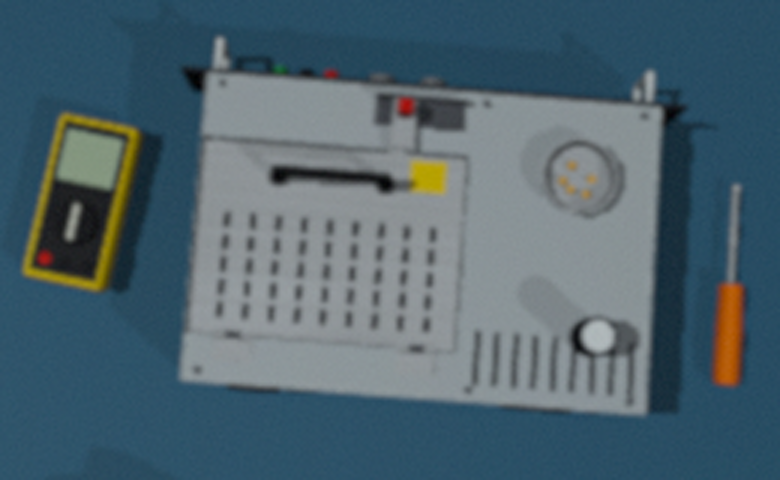

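The side view shows the handle bar running from about (336,168) to (346,195) with the red stud at (372,195). In the top view the bar runs from (293,178) to (330,181) and the stud is at (335,155). The network's top handle point (306,201) and its best side stud point (322,194) are both wrong. I'll measure from colour and edges instead.

Run:
```python
from h import *
a=ctrl.camera('side');b=ctrl.camera('top')
def red(p,u0,u1,v0,v1):
    im=p['img'].astype(int);m=(im[...,0]>im[...,1]+50)&(im[...,0]>im[...,2]+50)
    v,u=np.nonzero(m[v0:v1,u0:u1]);return u.mean()+u0,v.mean()+v0,u.min()+u0,u.max()+u0,v.min()+v0,v.max()+v0,len(u)
ra=red(a,360,385,180,210);rb=red(b,325,345,147,165);print(ra,rb)
print('stud',tri([(a,ra[:2]),(b,rb[:2])]))
def dark(p,u0,u1,v0,v1,t=75):
    im=p['img'].max(2); m=(im<t).astype(np.uint8); 
    n,l,s,c=cv2.connectedComponentsWithStats(m[v0:v1,u0:u1]); i=1+np.argmax(s[1:,4]); print(s[i]+[u0,v0,0,0,0],c[i]+[u0,v0])
    v,u=np.nonzero(l==i);return np.c_[u+u0,v+v0]
for nm,p,box in (('a',a,(325,356,155,205)),('b',b,(285,340,170,188))):
    pts=dark(p,*box); print(nm,pts[pts[:,1]<=pts[:,1].min()+1].mean(0),pts[pts[:,1]>=pts[:,1].max()-1].mean(0),pts[pts[:,0]<=pts[:,0].min()+1].mean(0),pts[pts[:,0]>=pts[:,0].max()-1].mean(0))
for n in ('cover_handle',):
  for p in (a,b):
    for t in ctrl.trace(n,p): 
        v,u=np.nonzero(t['pixels']);print(t['confidence'],t['point'],len(u),u.min(),u.max(),v.min(),v.max())
for nm,q in dict(far=((336.4,167.7),(292.7,178)),near=((345.8,195),(330,180.7))).items(): print(nm,tri([(a,q[0]),(b,q[1])]))
A=cv2.resize(a['img'][150:215,320:390,::-1],None,fx=8,fy=8,interpolation=cv2.INTER_CUBIC)
B=cv2.resize(b['img'][145:195,280:350,::-1],None,fx=8,fy=8,interpolation=cv2.INTER_CUBIC)
cv2.imwrite('pics/a2.png',A);cv2.imwrite('pics/b2.png',B)
# unit corners at deck z .088 by top view
for uv in ((268,143.5),(421,156),(416,257),(260,247)): print(np.round(atz(b,uv,.088),4))
```

```text
(np.float64(371.96774193548384), np.float64(193.8709677419355), np.int64(370), np.int64(374), np.int64(191), np.int64(198), 31) (np.float64(335.0), np.float64(154.82608695652175), np.int64(333), np.int64(337), np.int64(153), np.int64(157), 23)
stud (array([ 0.66382615, -0.04310983,  0.11436084]), [0.0006117439523320944, 0.0006117439523321783])
[335 167   6  11  31] [336.90322581 172.80645161]
a [336.33333333 167.66666667] [337.5        176.16666667] [335.76923077 172.30769231] [339.33333333 176.        ]
[290 176  42   8 157] [310.8343949  178.58598726]
b [303.         176.71428571] [328.5 182.4] [290.71428571 178.14285714] [330.33333333 181.5       ]
0.89 [316.4, 198.0] 4255 282 362 159 230
0.23 [367.2, 196.3] 139 359 375 190 203
0.74 [441.8, 234.9] 282 437 446 209 248
0.69 [306.4, 203.3] 5586 263 354 167 236
far (array([0.6001568 , 0.0727621 , 0.12252762]), [0.0030348930644864464, 0.003034893064486551])
near (array([ 0.59335809, -0.02925906,  0.11545029]), [0.002747821491309352, 0.0027478214913093262])
[0.7017 0.1456 0.088 ]
[ 0.6655 -0.289   0.088 ]
[ 0.3806 -0.2669  0.088 ]
[0.4102 0.1649 0.088 ]
```

View pics/a2.png

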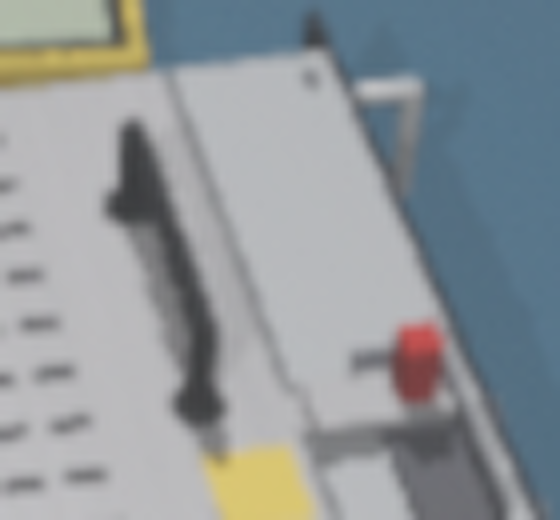

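View pics/b2.png

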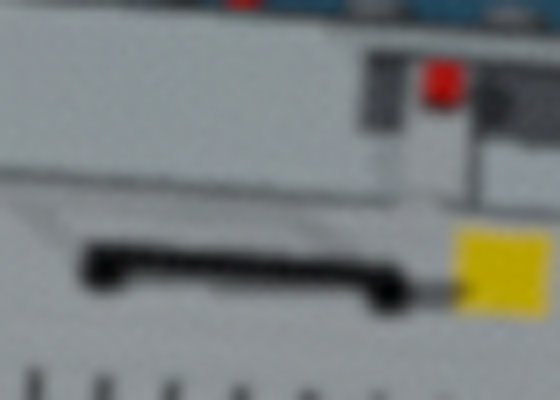

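```bash
cat > fit.py <<'E'
from h import *
from scipy.optimize import least_squares
a=ctrl.camera('side');b=ctrl.camera('top')
# handle-centred model: bar ends +-50y; stud (70,-60)
def W(s,pts):
    x,y,w=s;P=np.array(pts,float);c,n=np.cos(w),np.sin(w)
    return np.c_[x+c*P[:,0]-n*P[:,1],y+n*P[:,0]+c*P[:,1],P[:,2]]
M=[(0,52,.1275),(0,-52,.1275),(70,-60,.1245),]
ob_b=[(290.8,178.0),(330.3,181.0),(335,154.8)]
Ma=[(0,52,.1275),(0,-52,.1275),(70,-60,.1115)]; oa=[(336.8,166.3),(345.9,193.2),(372.2,194.6)]
C=[(0.7017,.1456),(.6655,-.289),(.3806,-.2669),(.4102,.1649)]
mm=lambda M:[(p[0]/1e3,p[1]/1e3,p[2]) for p in M]
def res(s):
    return np.r_[(proj(b,W(s,mm(M)))-ob_b).ravel(),(proj(a,W(s,mm(Ma)))-oa).ravel(), 30*(s[2]+.073)]
r=least_squares(res,[.597,.022,-.073]);s=r.x;print(s,np.round(r.fun,1))
hinge=W(s,[(-.15,0,.0885)])[0];print('hinge',hinge,'stud',W(s,[(.07,-.06,.1115)])[0])
for nm,p in (('a',a),('b',b)):
    im=cv2.resize(p['img'][130:290,240:440,::-1],None,fx=4,fy=3.75,interpolation=cv2.INTER_CUBIC)
    sc=np.array([4,3.75]);o=np.array([240,130])
    def L(pts,col):
        q=((proj(p,W(s,pts))-o+.5)*sc).astype(int);cv2.polylines(im,[q.reshape(-1,1,2)],False,col,1)
    L([(0,.05,.1275),(0,-.05,.1275)],(0,255,0))
    for z in(.0985,.1245):L([(.07+i*.007,-.06+j*.007,z) for i,j in((1,1),(1,-1),(-1,-1),(-1,1),(1,1))],(255,0,0))
    L([(-.15,.12,.092),(.03,.12,.092),(.03,-.126,.092),(-.15,-.126,.092),(-.15,.12,.092)],(0,255,255))
    cv2.imwrite(f'pics/fit_{nm}.png',im)
E
python3 fit.py
```

```text
[ 0.59647657  0.02204769 -0.07198495] [ 1.6 -1.4  0.3 -1.7  0.1 -0.3 -1.5 -0.1 -1.  -1.1 -1.3  0.1  0. ]
hinge [0.44686504 0.03283611 0.0885    ] stud [ 0.66197992 -0.04283152  0.1115    ]
```

View pics/fit_a.png

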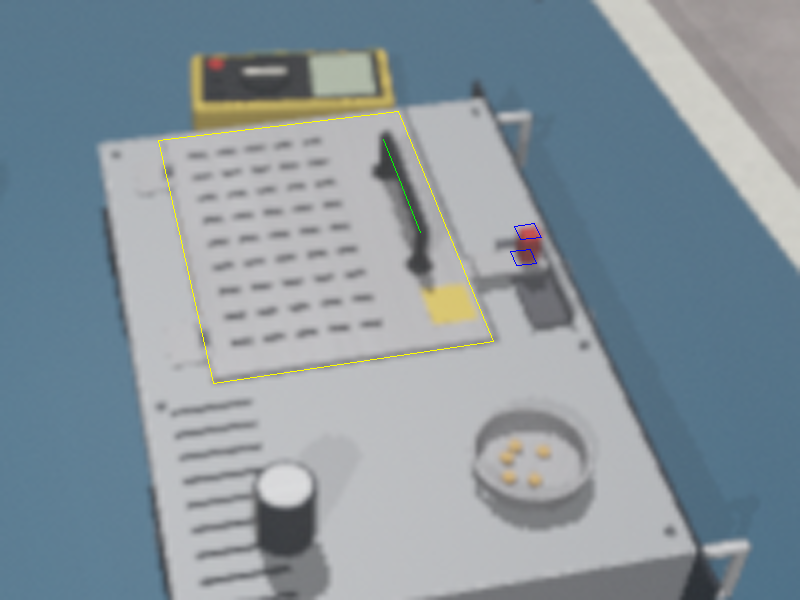

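View pics/fit_b.png

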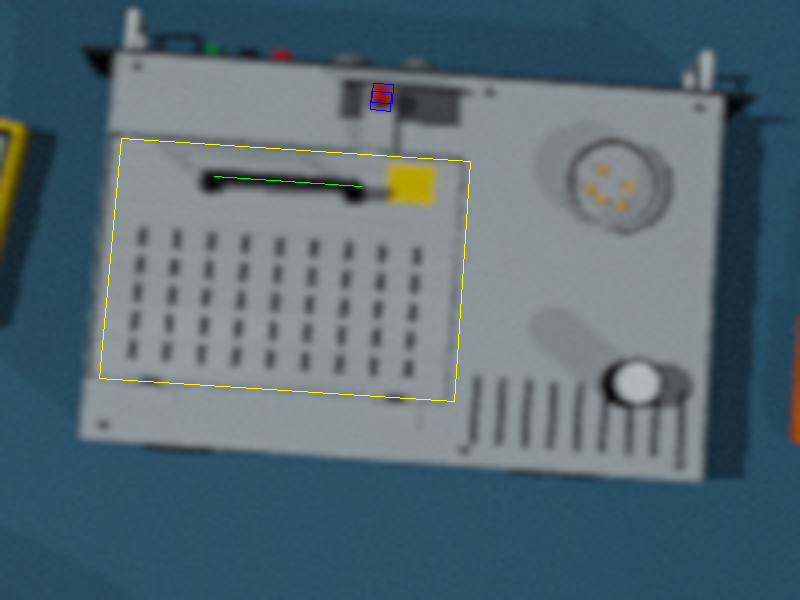

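The model fits both views to about 2–3 mm: handle ≈ (0.598, 0.022), stud ≈ (0.663, -0.043), yaw ≈ -0.072. Next I move above the stud with the jaws along unit y, narrowed to about 35 mm.

Request:
play_rows(twist=[[0,0,0.0042],[0,0,0.0042],[0,0,0.0042],[0,0,0.0042],[0,0,0.0042],[0,0,0.0042],[0,0,0.0042],[0,0,0.0042],[0,0,0.0042],[0,0,0.0042],[0,0,0.0042],[0,0,0.0042]], travel=[[0.45,-0.48,0],[0.45,-0.48,0],[0.45,-0.48,0],[0.45,-0.48,0],[0.45,-0.48,0],[0.45,-0.48,0],[0.45,-0.48,0],[0.45,-0.48,0],[0.45,-0.48,0],[0.45,-0.48,0],[0.45,-0.48,0],[0.45,-0.48,0]], grip=[0.25,0.25,0.25,0.25,0.25,0.25,0.25,0.25,0.25,0.25,0.25,0.25], force=15)

```text
time_s: 2.5
ee_pos: [0.395, 0.2467, 0.2136]
eef_rot: [-1.571, -0.0, -0.148]
force: [-0.2, -0.1, -0.8]
grip_width: 0.0355
```

Request:
play_rows(twist=[[0,0,0.0042],[0,0,0.0042],[0,0,0.0042],[0,0,0.0042],[0,0,0.0042],[0,0,0.0042],[0,0,0.0042],[0,0,0.0042],[0,0,0.0042],[0,0,0.0042],[0,0,0.0042],[0,0,0]], travel=[[0.45,-0.48,0],[0.45,-0.48,0],[0.45,-0.48,0],[0.45,-0.48,0],[0.45,-0.48,0],[0.45,-0.48,0],[0.45,-0.48,0],[0.45,-0.48,0],[0.45,-0.48,0],[0.45,-0.48,0],[0.3,-0.4,0],[0,0,0]], grip=[0.25,0.25,0.25,0.25,0.25,0.25,0.25,0.25,0.25,0.25,0.25,0.25])

```text
time_s: 3.7
ee_pos: [0.6351, -0.0145, 0.2126]
eef_rot: [-1.571, 0.001, -0.078]
force: [0.1, -0.2, 0.0]
grip_width: 0.0354
```

Request:
play_rows(twist=[[0,0,0.004],[0,0,0],[0,0,0],[0,0,0],[0,0,0]], travel=[[0.28,-0.29,0],[0.28,-0.28,0],[0,0,-0.5],[0,0,-0.5],[0,0,0]], grip=[0.25,0.25,0.25,0.25,0.25])

```text
time_s: 4.2
ee_pos: [0.6605, -0.0399, 0.16]
eef_rot: [-1.57, 0.006, -0.07]
force: [-0.6, 0.5, -0.5]
grip_width: 0.0351
```

```bash
cat > look.py <<'E'
import sys
from h import *
n=sys.argv[1]
a=ctrl.camera('side');b=ctrl.camera('top')
A=cv2.resize(a['img'][100:250,260:460,::-1],None,fx=4,fy=4,interpolation=cv2.INTER_CUBIC)
B=cv2.resize(b['img'][110:260,240:440,::-1],None,fx=4,fy=4,interpolation=cv2.INTER_CUBIC)
cv2.imwrite(f'pics/{n}_a.png',A);cv2.imwrite(f'pics/{n}_b.png',B)
o=ctrl.get_obs();print({k:np.round(o[k],4).tolist() for k in('time_s','qpos','ee_pos','eef_rot','force','moment','grip_width')})
E
python3 look.py l1
```

```text
{'time_s': 4.3, 'qpos': [-0.1158, 0.5937, 1.2167, 0.0001, 1.3311, -1.6172], 'ee_pos': [0.6621, -0.0402, 0.1642], 'eef_rot': [-1.5707, -0.0001, -0.0694], 'force': [-0.7386, -0.2839, -0.0852], 'moment': [0.0032, 0.0199, 0.0076], 'grip_width': 0.0353}
```

View pics/l1_a.png

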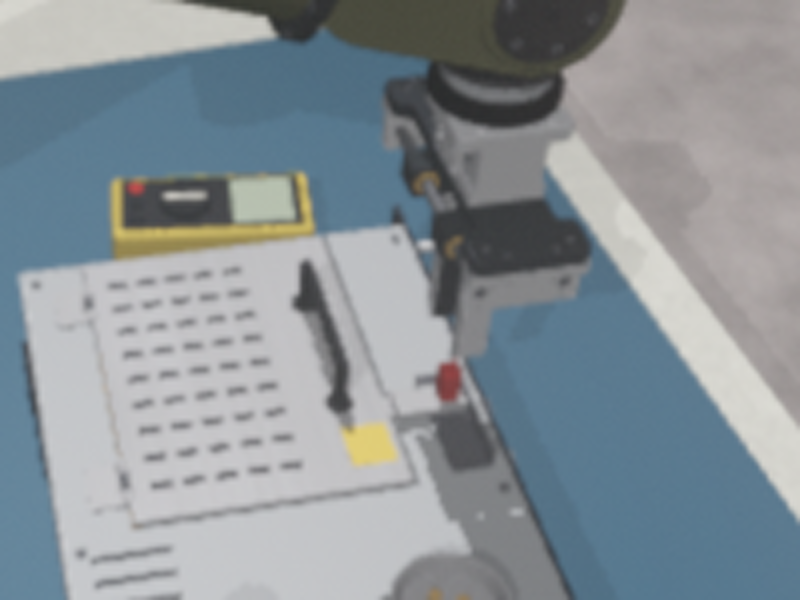

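View pics/l1_b.png

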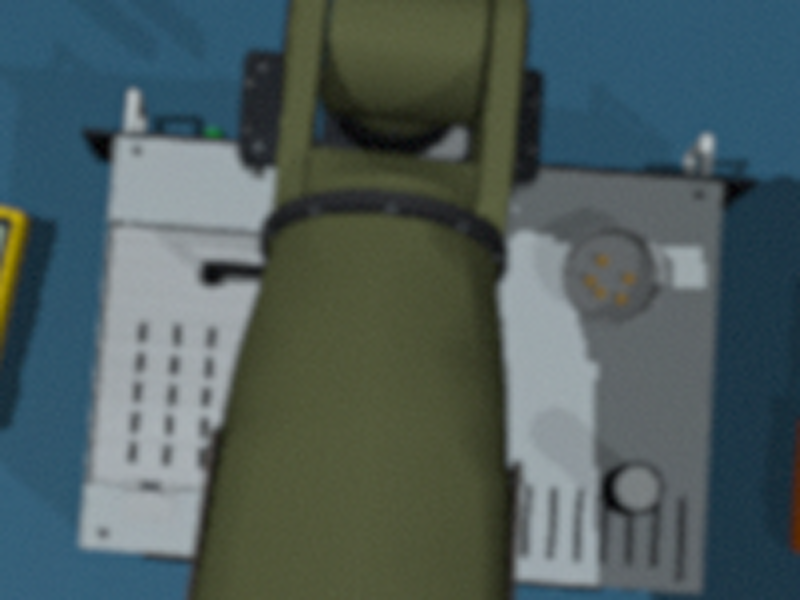

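The side view shows the gripper over the unit with its fingers just above the red stud at about (448,380) in the crop. The top view is blocked by the arm. The TCP is within 3 mm of the stud estimate, so I descend, then close.

Request:
play_rows(twist=[[0,0,0],[0,0,0],[0,0,0],[0,0,0],[0,0,0]], travel=[[0.02,-0.06,-0.2],[0,0,-0.3],[0,0,-0.3],[0,0,-0.2],[0,0,0]], grip=[0.25,0.25,0.25,0.25,0.25])

```text
time_s: 4.8
ee_pos: [0.6624, -0.0436, 0.1112]
eef_rot: [-1.571, 0.003, -0.07]
force: [-0.4, -0.0, -0.5]
grip_width: 0.0353
```

Request:
play_rows(twist=[[0,0,0],[0,0,0],[0,0,0],[0,0,0],[0,0,0]], travel=[[0,0,0],[0,0,0],[0,0,0],[0,0,0],[0,0,0]], grip=[1,1,1,1,1], force=15)

```text
time_s: 5.3
ee_pos: [0.6635, -0.0436, 0.1141]
eef_rot: [-1.571, -0.001, -0.07]
force: [-1.0, 1.7, 4.0]
grip_width: 0.0136
```

```bash
python3 look.py l2
```

```text
{'time_s': 5.4, 'qpos': [-0.1208, 0.6414, 1.2609, 0.0002, 1.2381, -1.6219], 'ee_pos': [0.6635, -0.0436, 0.1141], 'eef_rot': [-1.5707, -0.0012, -0.0697], 'force': [-0.3169, 1.7958, 5.212], 'moment': [0.3838, 0.0024, -0.1167], 'grip_width': 0.0138}
```

View pics/l2_a.png

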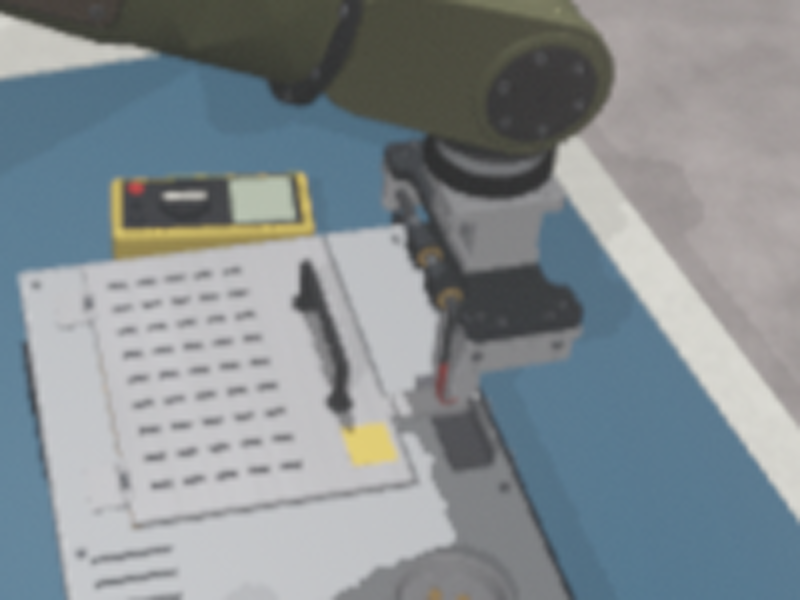

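The stud is held between the pads: the opening is 13.8 mm against the 14 mm stud. Now I slide it toward unit -y.

Request:
play_rows(twist=[[0,0,0],[0,0,0],[0,0,0],[0,0,0],[0,0,0],[0,0,0],[0,0,0],[0,0,0]], travel=[[-0.007,-0.1,0],[-0.007,-0.1,0],[-0.007,-0.1,0],[-0.007,-0.1,0],[-0.007,-0.1,0],[-0.004,-0.06,0],[0,0,0],[0,0,0]], grip=[1,1,1,1,1,1,1,1])

```text
time_s: 6.2
ee_pos: [0.6617, -0.0676, 0.1141]
eef_rot: [-1.565, -0.0, -0.068]
force: [-0.1, 24.8, 7.6]
grip_width: 0.0137
```

Request:
play_rows(twist=[[0,0,0],[0,0,0],[0,0,0]], travel=[[0,0.03,0],[0,0,0],[0,0,0]], grip=[1,1,1])

```text
time_s: 6.5
ee_pos: [0.6617, -0.0674, 0.1141]
eef_rot: [-1.567, -0.001, -0.068]
force: [1.2, 15.9, 7.3]
grip_width: 0.0135
```

```bash
python3 look.py l3
```

```text
{'time_s': 6.6, 'qpos': [-0.1581, 0.642, 1.2599, 0.004, 1.2391, -1.6619], 'ee_pos': [0.6617, -0.0674, 0.1141], 'eef_rot': [-1.567, -0.0008, -0.0684], 'force': [0.009, 15.7316, 7.0709], 'moment': [3.2412, -0.0319, -0.1049], 'grip_width': 0.0139}
```

View pics/l3_a.png

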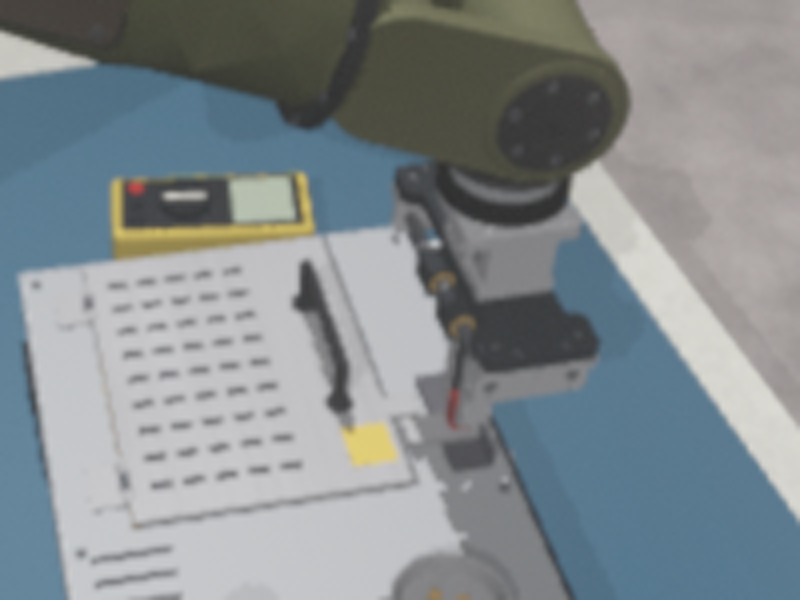

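The side view shows the stud slid toward the dish, with the tongue now away from the cover's ear at about (405,430). The reaction at 24 mm of TCP travel fits the end stop, about 4 mm short of the 28 mm commanded. Next I release, rise, and turn over the handle.

Request:
play_rows(twist=[[0,0,0],[0,0,0],[0,0,0],[0,0,0],[0,0,0],[0,0,0],[0,0,0]], travel=[[0,0.02,0],[0,0,0],[0,0,0],[0,0,0.3],[0,0,0.5],[0,0,0.6],[0,0,0.5]], grip=[0.25,0.25,0.25,0.25,0.25,0.25,0.25])

```text
time_s: 7.3
ee_pos: [0.6614, -0.0696, 0.2113]
eef_rot: [-1.571, -0.002, -0.07]
force: [-0.7, -0.3, -0.0]
grip_width: 0.0354
```

Request:
play_rows(twist=[[0,0,-0.0835],[0,0,-0.0835],[0,0,-0.0835],[0,0,-0.0835],[0,0,-0.0835],[0,0,-0.0835],[0,0,-0.0835],[0,0,-0.0835],[0,0,-0.0835],[0,0,-0.0835],[0,0,-0.0835],[0,0,-0.0835]], travel=[[-0.106,0.15,0],[-0.106,0.15,0],[-0.106,0.15,0],[-0.106,0.15,0],[-0.106,0.15,0],[-0.106,0.15,0],[-0.106,0.15,0],[-0.106,0.15,0],[-0.106,0.15,0],[-0.106,0.15,0],[-0.106,0.15,0],[-0.106,0.15,0]], grip=[0,0,0,0,0,0,0,0,0,0,0,0])

```text
time_s: 8.5
ee_pos: [0.5975, 0.0208, 0.2096]
eef_rot: [-1.57, -0.0, -1.649]
force: [0.3, 0.3, -0.5]
grip_width: 0.0468
```

```bash
python3 look.py l4
python3 - <<'E'
from h import *
a=ctrl.camera('side');im=a['img'].astype(int);m=(im[...,0]>im[...,1]+50)&(im[...,0]>im[...,2]+50)
v,u=np.nonzero(m[180:225,360:395]);uv=(u.mean()+360,v.mean()+180);print(uv,len(u),atz(a,uv,.1135))
E
```

```text
{'time_s': 8.6, 'qpos': [-0.0258, 0.4093, 1.3826, -0.0001, 1.3486, 0.0488], 'ee_pos': [0.5975, 0.0212, 0.2097], 'eef_rot': [-1.5697, 0.0, -1.6453], 'force': [-0.5609, -1.2033, -0.3479], 'moment': [-0.105, 0.0541, -0.01], 'grip_width': 0.0474}
(np.float64(374.65909090909093), np.float64(200.88636363636363)) 44 [ 0.66197999 -0.06814291  0.1135    ]
```

View pics/l4_a.png

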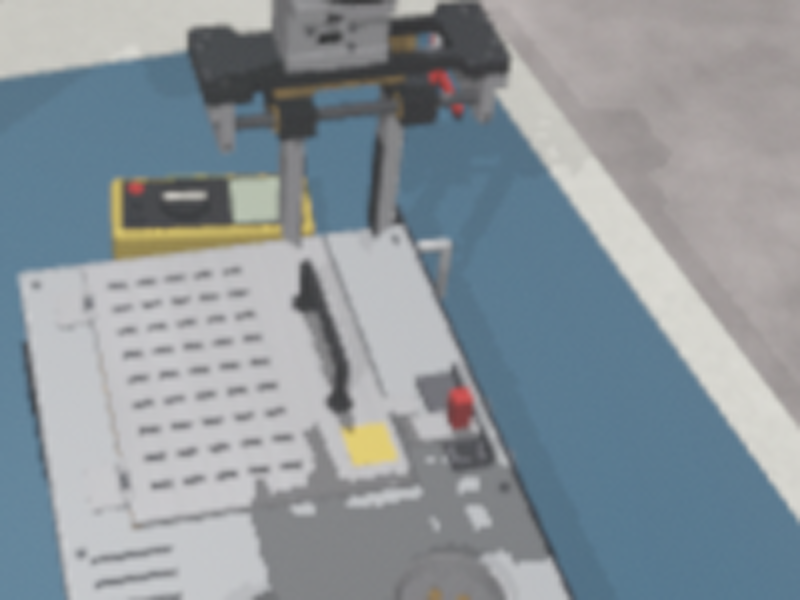

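The side view shows the jaws astride the bar along unit x and the red stud at (460,408) in the crop, measured at y = -0.068, about 25–28 mm moved. Now I descend onto the bar.

Request:
play_rows(twist=[[0,0,0],[0,0,0],[0,0,0],[0,0,0],[0,0,0],[0,0,0]], travel=[[0.01,0.05,-0.4],[0,0,-0.5],[0,0,-0.5],[0,0,-0.3],[0,0,-0.2],[0,0,0]], grip=[0,0,0,0,0,0])

```text
time_s: 9.25
ee_pos: [0.598, 0.0231, 0.1128]
eef_rot: [-1.572, -0.0, -1.643]
force: [0.1, -0.0, 0.6]
grip_width: 0.0465
```

Request:
play_rows(twist=[[0,0,0],[0,0,0],[0,0,0],[0,0,0],[0,0,0],[0,0,0],[0,0,0]], travel=[[0,0,0],[0,0,0],[0,0,0],[0,0,0],[0,0,0],[0,0,0],[0,0,0]], grip=[1,1,1,1,1,1,1], force=25)

```text
time_s: 9.95
ee_pos: [0.5961, 0.0234, 0.1136]
eef_rot: [-1.576, -0.0, -1.643]
force: [-19.8, -0.6, 11.3]
grip_width: 0.0093
```

```bash
python3 look.py l5
```

```text
{'time_s': 10.05, 'qpos': [-0.0221, 0.5004, 1.4838, 0.0, 1.1629, 0.0506], 'ee_pos': [0.5961, 0.0235, 0.1136], 'eef_rot': [-1.5763, -0.0003, -1.6434], 'force': [-18.5488, 0.5657, 10.255], 'moment': [-0.0012, 3.4862, -0.0455], 'grip_width': 0.0092}
```

View pics/l5_a.png

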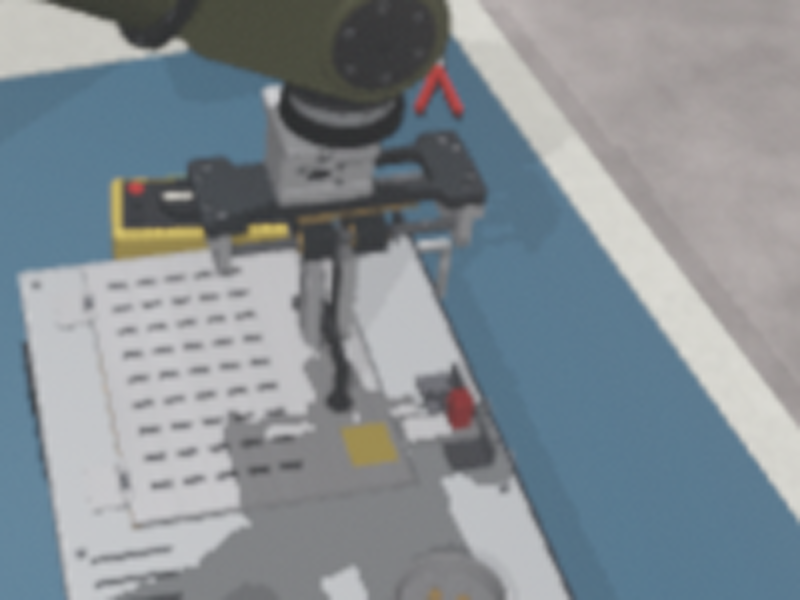

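The pads hold the bar (9.3 mm opening), with about 19 N of sideways preload because the bar sits about 2 mm closer than commanded. I relieve that and work out the arc.

Request:
play_rows(twist=[[0,0,0],[0,0,0],[0,0,0]], travel=[[-0.04,0,0.02],[0,0,0],[0,0,0]], grip=[1,1,1])

```text
time_s: 10.35
ee_pos: [0.5959, 0.0235, 0.1141]
eef_rot: [-1.572, 0.0, -1.644]
force: [-1.8, 2.3, -3.0]
grip_width: 0.0092
```

Run:
```python
import numpy as np
t=np.radians(np.arange(0,61,3)); d=np.c_[150*np.cos(t)-39*np.sin(t),150*np.sin(t)+39*np.cos(t)]
D=np.diff(d,axis=0)/50
for i,(dx,dz) in enumerate(D): print(3*i+3,np.round([dx*.9974,-dx*.072,dz],3).tolist(),np.round(d[i+1]-d[0],1))
```

```text
3 [-0.045, 0.003, 0.156] [-2.2  7.8]
6 [-0.053, 0.004, 0.153] [-4.9 15.5]
9 [-0.061, 0.004, 0.15] [-7.9 23. ]
12 [-0.069, 0.005, 0.147] [-11.4  30.3]
15 [-0.076, 0.005, 0.143] [-15.2  37.5]
18 [-0.084, 0.006, 0.139] [-19.4  44.4]
21 [-0.091, 0.007, 0.134] [-23.9  51.2]
24 [-0.098, 0.007, 0.129] [-28.8  57.6]
27 [-0.104, 0.008, 0.124] [-34.1  63.8]
30 [-0.111, 0.008, 0.119] [-39.6  69.8]
33 [-0.117, 0.008, 0.113] [-45.4  75.4]
36 [-0.122, 0.009, 0.106] [-51.6  80.7]
39 [-0.128, 0.009, 0.1] [-58.   85.7]
42 [-0.133, 0.01, 0.093] [-64.6  90.4]
45 [-0.137, 0.01, 0.086] [-71.5  94.6]
48 [-0.142, 0.01, 0.078] [-78.6  98.6]
51 [-0.146, 0.011, 0.071] [-85.9 102.1]
54 [-0.149, 0.011, 0.063] [-93.4 105.3]
57 [-0.152, 0.011, 0.055] [-101.  108.]
60 [-0.155, 0.011, 0.047] [-108.8  110.4]
```

Request:
play_rows(twist=[[0,0,0],[0,0,0],[0,0,0],[0,0,0],[0,0,0]], travel=[[-0.045,0.003,0.156],[-0.053,0.004,0.153],[-0.061,0.004,0.15],[-0.069,0.005,0.147],[0,0,0]], grip=[1,1,1,1,1])

```text
time_s: 10.85
ee_pos: [0.5841, 0.0244, 0.1458]
eef_rot: [-1.571, 0.0, -1.644]
force: [-2.0, 4.4, -5.8]
grip_width: 0.0093
```

```bash
python3 look.py l6
```

```text
{'time_s': 10.95, 'qpos': [-0.0212, 0.4383, 1.496, 0.0003, 1.2073, 0.0515], 'ee_pos': [0.5844, 0.0243, 0.1453], 'eef_rot': [-1.5708, 0.0002, -1.6436], 'force': [-0.9903, 4.5645, -4.9919], 'moment': [0.7382, 0.3179, -0.0043], 'grip_width': 0.0091}
```

View pics/l6_a.png

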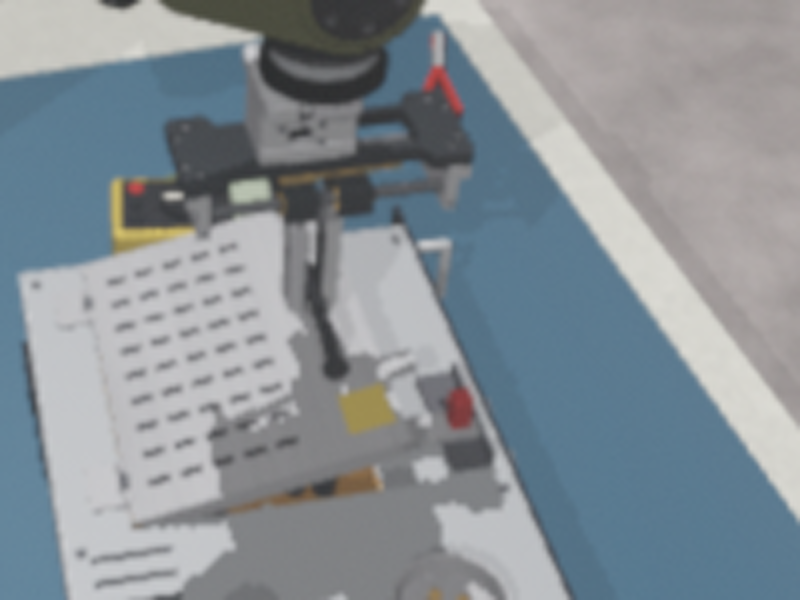

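The cover is free and rising with the bar still held. The amber board shows under its right edge at about (350,480), and the forces are about 5 N. I continue along the arc.

Request:
play_rows(twist=[[0,0,0],[0,0,0],[0,0,0],[0,0,0],[0,0,0],[0,0,0],[0,0,0],[0,0,0],[0,0,0]], travel=[[-0.076,0.005,0.143],[-0.084,0.006,0.139],[-0.091,0.007,0.134],[-0.098,0.007,0.129],[-0.104,0.008,0.124],[-0.111,0.008,0.119],[-0.117,0.008,0.113],[-0.122,0.009,0.106],[0,0,0]], grip=[1,1,1,1,1,1,1,1,1])

```text
time_s: 11.85
ee_pos: [0.5449, 0.0274, 0.1968]
eef_rot: [-1.567, 0.001, -1.644]
force: [2.9, 6.2, -4.2]
grip_width: 0.0092
```

```bash
python3 look.py l7
```

```text
{'time_s': 11.95, 'qpos': [-0.0173, 0.303, 1.5573, 0.0007, 1.2777, 0.0553], 'ee_pos': [0.5453, 0.0273, 0.1965], 'eef_rot': [-1.5672, 0.0008, -1.6435], 'force': [2.5436, 5.4832, -1.468], 'moment': [0.9669, -0.6838, 0.0232], 'grip_width': 0.0093}
```

View pics/l7_a.png

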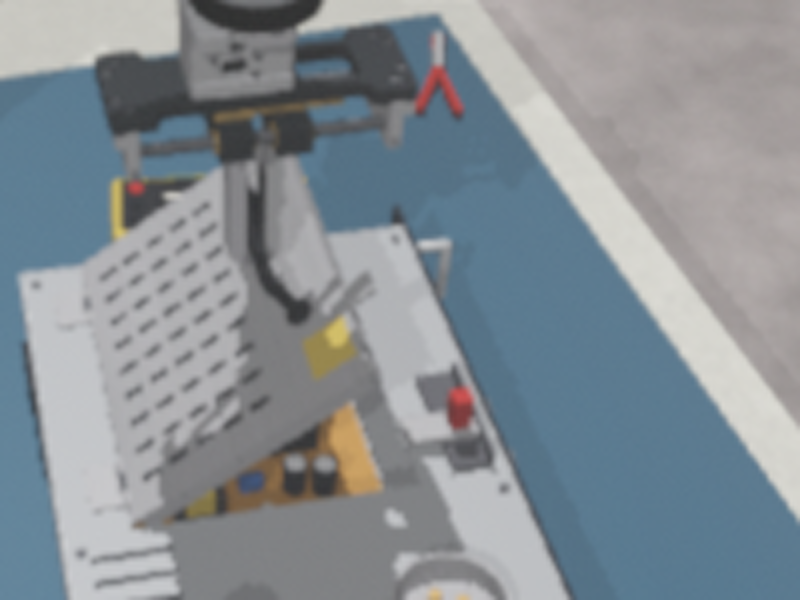

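The cover is about 36° open and the grip is steady, with forces under 7 N. I finish the arc.

Request:
play_rows(twist=[[0,0,0],[0,0,0],[0,0,0],[0,0,0],[0,0,0],[0,0,0],[0,0,0],[0,0,0],[0,0,0],[0,0,0]], travel=[[-0.128,0.009,0.1],[-0.133,0.01,0.093],[-0.137,0.01,0.086],[-0.142,0.01,0.078],[-0.146,0.011,0.071],[-0.149,0.011,0.063],[-0.152,0.011,0.055],[-0.12,0.009,0.034],[0,0,0],[0,0,0]], grip=[1,1,1,1,1,1,1,1,1,1])

```text
time_s: 12.95
ee_pos: [0.4907, 0.0312, 0.2267]
eef_rot: [-1.564, 0.001, -1.644]
force: [5.6, 5.0, 7.1]
grip_width: 0.0093
```

```bash
python3 look.py l8
```

```text
{'time_s': 13.05, 'qpos': [-0.0113, 0.1547, 1.6677, 0.0005, 1.3122, 0.0616], 'ee_pos': [0.4908, 0.0312, 0.2267], 'eef_rot': [-1.5639, 0.0009, -1.6438], 'force': [5.7829, 5.1271, 6.9881], 'moment': [0.8421, -0.9921, 0.0031], 'grip_width': 0.0092}
```

View pics/l8_a.png

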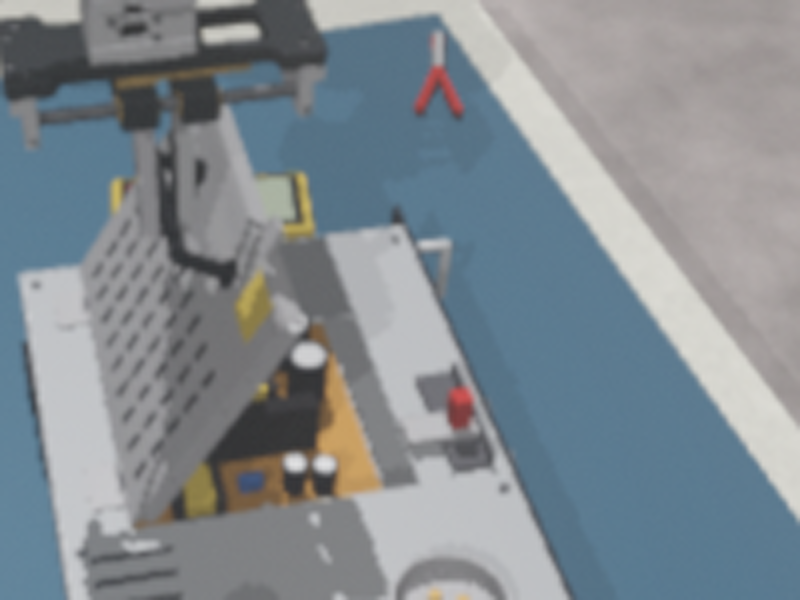

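View pics/l8_b.png

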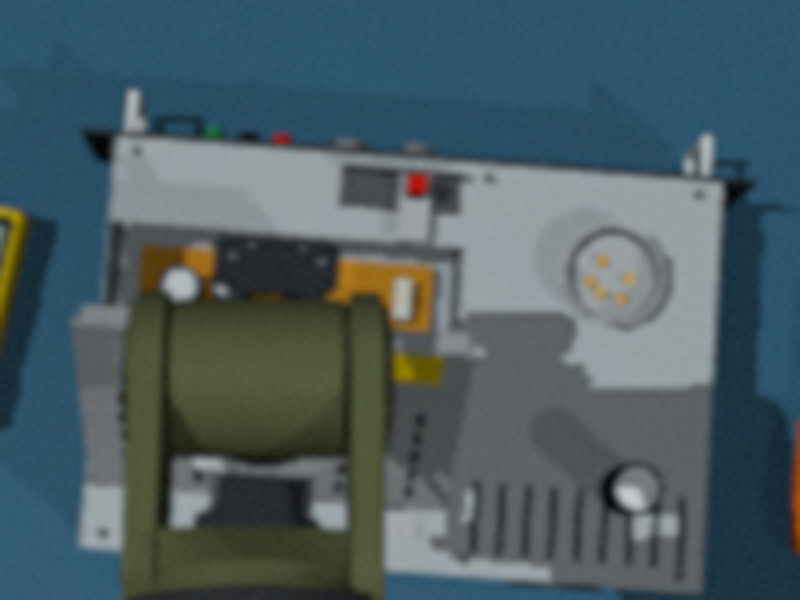

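```bash
cat > ang.py <<'E'
import sys
from h import *
a=ctrl.camera('side');b=ctrl.camera('top')
w=-.072;hx,hy=.5955-.15*np.cos(w),.0235-.15*np.sin(w)
def cov(th,u,v,n):  # u along cover, v along hinge, n out
    t=np.radians(th);x=u*np.cos(t)-n*np.sin(t);z=u*np.sin(t)+n*np.cos(t)
    return [hx+np.cos(w)*x-np.sin(w)*v,hy+np.sin(w)*x+np.cos(w)*v,.0885+z]
im=cv2.resize(a['img'][100:250,260:410,::-1],None,fx=4,fy=4,interpolation=cv2.INTER_CUBIC)
for th,c in ((55,(255,0,0)),(60,(0,255,0)),(65,(0,0,255))):
    P=[cov(th,0,-.126,.0035),cov(th,.18,-.126,.0035),cov(th,.18,.12,.0035)]
    q=((proj(a,P)-[260,100]+.5)*4).astype(int);cv2.polylines(im,[q.reshape(-1,1,2)],False,c,1)
    q=((proj(a,[cov(th,.15,.05,.039),cov(th,.15,-.05,.039)])-[260,100]+.5)*4).astype(int);cv2.polylines(im,[q.reshape(-1,1,2)],False,c,1)
cv2.imwrite(f'pics/{sys.argv[1]}.png',im)
m=b['img'].astype(int);m=(m[...,0]>m[...,1]+50)&(m[...,0]>m[...,2]+50)
v,u=np.nonzero(m[145:165,325:360]);print('stud',atz(b,(u.mean()+325,v.mean()+145),.1245),'was',atz(b,(335,154.83),.1245))
print(np.round(ctrl.get_obs()['ee_pos'],4))
for n in ('capacitor_center','dish_center','meter_center','screwdriver_grip'):
    print(n,[[np.round(x['point'],1).tolist() for x in ctrl.boxes_of(n,p)[:1]] for p in (a,b)])
E
python3 ang.py an1
```

```text
stud [ 0.65910212 -0.06717716  0.1245    ] was [ 0.66098299 -0.0424633   0.1245    ]
[0.4909 0.0312 0.2267]
capacitor_center [[[310.9, 264.4]], [[395.6, 233.9]]]
dish_center [[[373.4, 250.0]], [[393.4, 180.4]]]
meter_center [[[330.9, 147.4]], [[339.9, 161.0]]]
screwdriver_grip [[[335.7, 349.0]], [[443.6, 230.1]]]
```

View pics/an1.png

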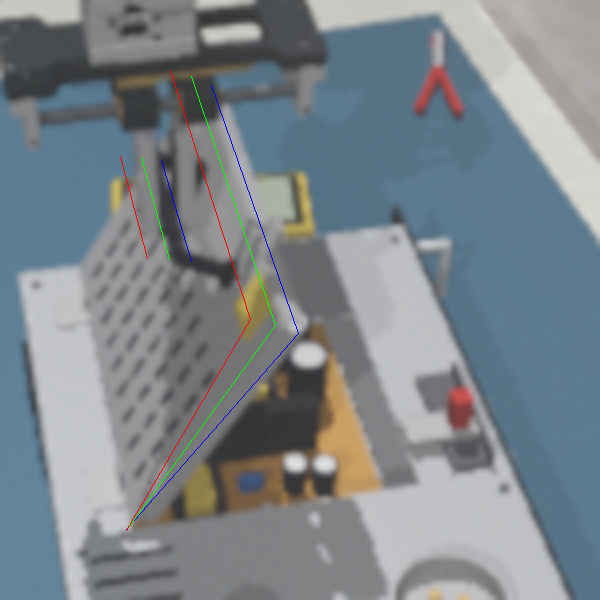

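Run:
```python
from h import *
a=ctrl.camera('side')
cv2.imwrite('pics/z1.png',cv2.resize(a['img'][120:195,280:345,::-1],None,fx=8,fy=8,interpolation=cv2.INTER_CUBIC))
c=cv2.imread('pics/s1.png');cv2.imwrite('pics/z0.png',cv2.resize(c[150:225,310:390],None,fx=8,fy=8,interpolation=cv2.INTER_CUBIC))
```

```text
(no output)
```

View pics/z1.png

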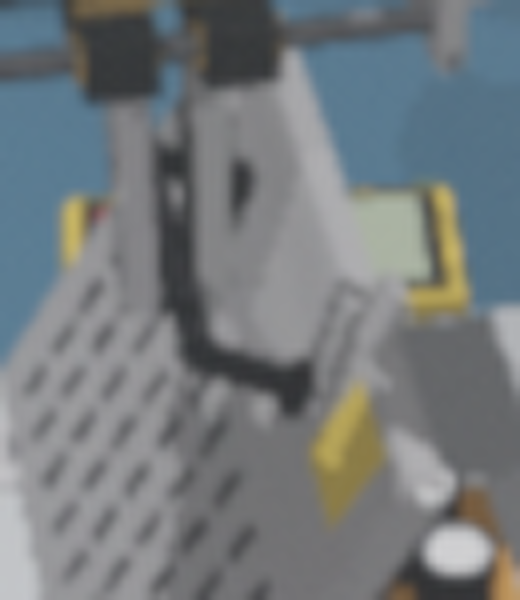

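View pics/z0.png

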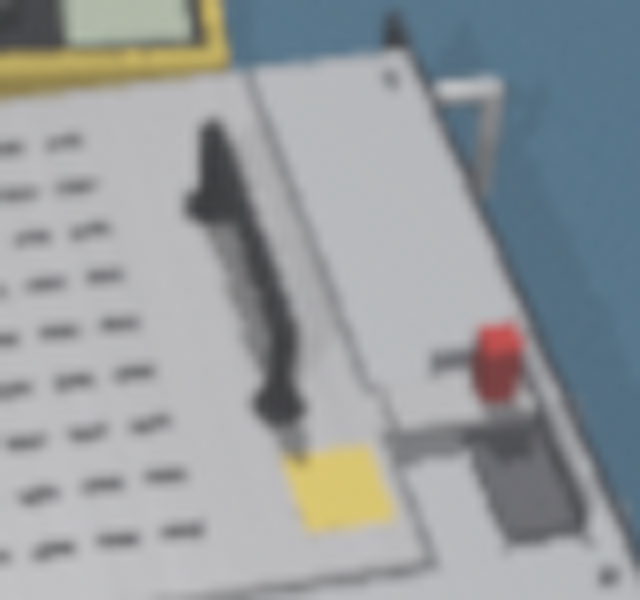

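```bash
cat > fit2.py <<'E'
from h import *
from scipy.optimize import least_squares
a=ctrl.camera('side')
cl=np.array([(345.4,206.9),(355.6,205.6),(359.4,214.75),(348.75,216.25),(364.6,220.4)])
op=np.array([(319,176.9),(325.25,168.75),(328.1,177.25),(321.6,185.6),(335.1,184.6)])
w=-.072;c,s=np.cos(w),np.sin(w)
# side-camera pixel bias is absorbed by du,dv, fixed from closed corner = known (0.18,-.126)
for hx0,hy0 in ((.5955,.0235),(.5975,.0235),(.5965,.022)):
    hx,hy=hx0-.15*c,hy0-.15*s
    def W(u,v,n,t):
        x=u*np.cos(t)-n*np.sin(t);z=u*np.sin(t)+n*np.cos(t);return [hx+c*x-s*v,hy+s*x+c*v,.0885+z]
    for mode in ('bias','nobias'):
        off=np.zeros(2)
        if mode=='bias':
            off=(np.array([(345.6,193.75),(336.5,165.25),(364.6,220.4)])-proj(a,[W(.15,-.05,.042,0),W(.15,.053,.042,0),W(.18,-.126,.0035,0)])).mean(0)
        out=[]
        for k in range(5):
            X=atz(a,cl[k]-off,.092)-[hx,hy,0];u=c*X[0]+s*X[1];v=-s*X[0]+c*X[1]
            r=least_squares(lambda t:(proj(a,[W(u,v,.0035,t[0])])[0]+off-op[k]),[1.]);out.append((round(np.degrees(r.x[0]),1),np.round(r.fun,1).tolist(),round(u,3),round(v,3)))
        r=least_squares(lambda t:(proj(a,[W(.15,-.05,.042,t[0])])[0]+off-[303.75,163.1]),[1.])
        print(hx0,mode,off.round(1),out,'bar',np.degrees(r.x[0]).round(1),r.fun.round(1))
E
python3 fit2.py
```

```text
0.5955 bias [1.8 1.3] [(np.float64(57.9), [0.2, -0.7], np.float64(0.146), np.float64(-0.068)), (np.float64(57.9), [0.2, -0.6], np.float64(0.174), np.float64(-0.068)), (np.float64(58.6), [0.0, -0.1], np.float64(0.174), np.float64(-0.102)), (np.float64(58.5), [0.0, -0.0], np.float64(0.146), np.float64(-0.101)), (np.float64(55.2), [0.8, -2.2], np.float64(0.182), np.float64(-0.123))] bar 59.1 [-0.2  2.2]
0.5955 nobias [0. 0.] [(np.float64(57.1), [0.4, -1.2], np.float64(0.149), np.float64(-0.073)), (np.float64(57.3), [0.4, -1.2], np.float64(0.177), np.float64(-0.074)), (np.float64(58.0), [0.2, -0.7], np.float64(0.178), np.float64(-0.107)), (np.float64(57.8), [0.2, -0.6], np.float64(0.149), np.float64(-0.106)), (np.float64(54.7), [1.0, -2.7], np.float64(0.185), np.float64(-0.128))] bar 57.5 [-0.1  1.1]
0.5975 bias [1.1 1.4] [(np.float64(57.9), [0.2, -0.7], np.float64(0.146), np.float64(-0.068)), (np.float64(58.0), [0.2, -0.7], np.float64(0.174), np.float64(-0.068)), (np.float64(58.7), [0.0, -0.1], np.float64(0.174), np.float64(-0.102)), (np.float64(58.6), [0.0, -0.0], np.float64(0.146), np
[... 623 characters left out ...]
58.0), [0.2, -0.6], np.float64(0.174), np.float64(-0.068)), (np.float64(58.6), [0.0, -0.1], np.float64(0.174), np.float64(-0.101)), (np.float64(58.6), [0.0, -0.0], np.float64(0.146), np.float64(-0.101)), (np.float64(55.3), [0.8, -2.2], np.float64(0.182), np.float64(-0.123))] bar 59.2 [-0.2  2.3]
0.5965 nobias [0. 0.] [(np.float64(57.4), [0.3, -1.1], np.float64(0.148), np.float64(-0.072)), (np.float64(57.6), [0.3, -1.0], np.float64(0.176), np.float64(-0.072)), (np.float64(58.2), [0.2, -0.5], np.float64(0.177), np.float64(-0.105)), (np.float64(58.1), [0.1, -0.4], np.float64(0.148), np.float64(-0.105)), (np.float64(54.9), [1.0, -2.5], np.float64(0.184), np.float64(-0.126))] bar 58.0 [-0.1  1.4]
```

The label corners give about 58.3° and the arm's own x displacement gives about 58.7°. My pick for the cover's front corner is a blurry outlier at 55°. I add about 1.6°.

Request:
play_rows(twist=[[0,0,0],[0,0,0],[0,0,0],[0,0,0],[0,0,0],[0,0,0]], travel=[[-0.045,0.003,0.02],[-0.035,0.003,0.015],[0,0,0],[0,0,0],[0,0,0],[0,0,0]], grip=[1,1,1,1,1,1])

```text
time_s: 14.25
ee_pos: [0.4866, 0.0315, 0.2281]
eef_rot: [-1.565, 0.001, -1.644]
force: [4.1, 4.5, 5.6]
grip_width: 0.0091
```

```bash
python3 look.py l9
python3 - <<'E'
from h import *
a=ctrl.camera('side');b=ctrl.camera('top');save(b,'t9')
def yel(im,box):
    v0,v1,u0,u1=box;h=cv2.cvtColor(im,cv2.COLOR_RGB2HSV)[v0:v1,u0:u1];m=((h[...,0]>22)&(h[...,0]<34)&(h[...,1]>90)).astype(np.uint8)
    n,l,s,c=cv2.connectedComponentsWithStats(m);i=1+np.argmax(s[1:,4]);return c[i]+[u0,v0],s[i]
from scipy.optimize import least_squares
c0=cv2.imread('pics/s1.png')[:,:,::-1].copy()
p0,s0=yel(c0,(195,225,335,370));p1,s1=yel(a['img'],(160,195,312,335));print(p0,s0,p1,s1)
w=-.072;c,s=np.cos(w),np.sin(w);hx,hy=.5965-.15*c,.0235-.15*s
off=np.array([1.4,1.2])
X=atz(a,p0-off,.092)-[hx,hy,0];u=c*X[0]+s*X[1];v=-s*X[0]+c*X[1]
def W(t): 
    x=u*np.cos(t)-.0035*np.sin(t);z=u*np.sin(t)+.0035*np.cos(t);return [hx+c*x-s*v,hy+s*x+c*v,.0885+z]
r=least_squares(lambda t:proj(a,[W(t[0])])[0]+off-p1,[1.]);print(np.degrees(r.x),r.fun)
E
```

```text
{'time_s': 14.35, 'qpos': [-0.0108, 0.1447, 1.6759, 0.0004, 1.315, 0.0621], 'ee_pos': [0.4866, 0.0315, 0.2281], 'eef_rot': [-1.5648, 0.0008, -1.6437], 'force': [3.5087, 4.291, 6.1866], 'moment': [0.7227, -0.8313, 0.054], 'grip_width': 0.0094}
[351.7173913  210.55434783] [11 11 13 10 92] [321.08 175.64] [ 5  9  9 15 75]
[60.48954998] [-0.12848035  0.47180166]
```

View pics/l9_a.png

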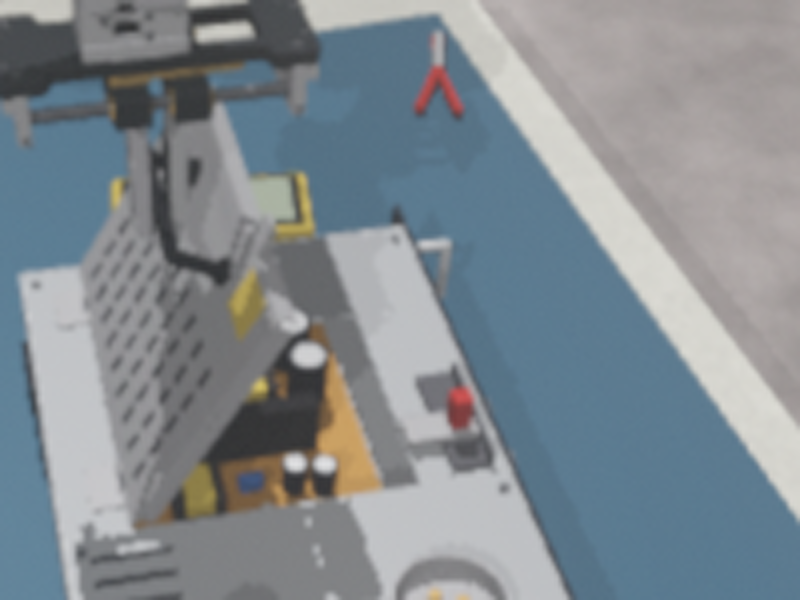

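View pics/t9.png

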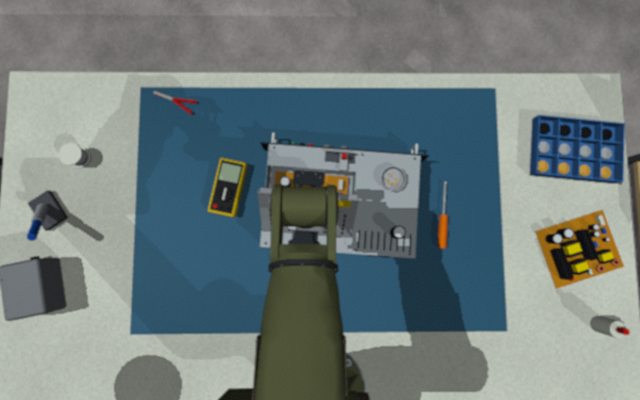

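```bash
python3 -c "
from station import ctrl
print(ctrl.hand_in())"
```

```text
the job is handed in; nothing more can be done
None
```

The red catch is slid clear and the cover stands at about 60°. The gripper was still holding the black handle when I handed the job in, at about 14.5 s on the robot's clock.

- **Catch:** I gripped the stud and slid it until it pushed back with about 25 N, which I took as the end stop. The top view and the arm's travel show only 24–25 mm of movement, not the full 28 mm. That is past the 20 mm release point, and the cover came up freely. It may have been dragged a few millimetres while the fingers closed, but I could not confirm that.
- **Cover angle:** My last checks gave 60.5° from the side camera and about 60.2° from the arm's own position. One blurry corner read 55° just before a final correction of about 1.6°, when the better measurements gave 58–59°; I rejected it as an outlier.
- **Hold:** The grip stayed at 25 N with the bar between the pads at 9.1–9.4 mm, and the force at the wrist was about 8 N. The highest force I saw during the job was about 26 N.
- **Other items:** The capacitor, dish, meter and screwdriver look unmoved in the last top picture. With the arm in view, the detector placed the meter wrongly (on the catch in the top view), so for that one I relied on the picture.

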